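# Lock the bayonet cap onto a junction box

## Robot

A 6-joint arm with a two-finger parallel gripper is mounted at the origin on the work surface. World frame = base frame: x ahead of the robot, y to its left, z up, the work surface at z = 0. Lengths are in mm, angles in rad, forces in N, time in s.
With the tool pointing down it reaches from about 275 to 750 mm from the base axis. Payload 10.2 kg.
Tool frame: the origin (TCP) lies at the very end of the fingers, on their centre line; the grasp point (between the pads) lies 19 mm behind it; z points along the fingers, y is the direction in which the jaws open and shut (so a half turn about z gives the same grasp; the last joint's range is limited). The gripper opens to 85 mm and grips with 20 to 120 N. Pads are 22 mm wide; open, the fingers measure 114 mm over their backs; the gripper's body (76 mm by 85 mm) begins 54 mm behind the grasp point. The pads swing forward as they close: fully open they stand 13 mm farther back than shut.
Start: joints at [-1.474, 0.313, 1.498, -0, 1.331, -0.223], TCP at [165.035, -498.392, 231.294] pointing down, gripper open.
Joint ranges: [-2.94, 2.94], [-0.97, 2.17], [0.19, 2.56], [-1.23, 4.37], [0.02, 3.11], [-2.88, 2.88]. Speed limits (rad/s): [2.39, 2.39, 3.01, 3.14, 3.14, 3.14].

## Interface

Orientations are given as a unit quaternion [w, x, y, z].
In Python, from rig import ctrl, eyes, order gives the robot as it stands.
- The arm moves only by the tool move_arm, never from a script. Its argument "deltas" is a list of rows, each a list of 6 numbers: the shift along the tool's x, y, z in cm, then the turn, a rotation vector about the tool's x, y, z in degrees. A call has exactly 10 rows; each row shifts and turns the commanded pose from where the row before left it, along the tool's axes as they then stand; what a row does not reach is not made up. A row lasts 1/10 s, in which the tool goes at most 50 mm and 8.59 degrees, less where a joint would pass 70% of its speed; a pose out of reach is approached as far as the arm can. A call is refused whole if a number of a shift passes 5 or a number of a turn 8.59, either way. A call with a gripper value outside its range is refused whole. "grip" is the finger opening in cm, from 0 to 8.54, set as the call begins (left out, the last holds). The fingers move at their own pace and stop on an object; "newtons" is the grip in N (left out, the last holds). Time passes only in rows, so rows that do not move let the fingers close, or fill a call up. It gives the time, the measured TCP pose, the force and the opening at its end, in the units of the state.
- ctrl.sense(): the state, without advancing time (a new reading comes with each control period).
- eyes.capture(name): name is "scene" or "top" or "wrist"; returns the picture (400x640x3 uint8, blue, green, red); there is no depth.
- eyes.camera_params(name): a dict with "K" (3x3 intrinsics, pixels), "camera_from_world" (4x4, takes a point from world to camera coordinates). Camera axes: x right, y down, z forward; pixel columns grow to the right and rows downward; lengths in mm; the calibration is good to about 2 mm. A picture is of the moment at which its call begins: read the wrist's pose just before it. camera_params takes no time and is no camera call; for the wrist camera it gives the pose at the moment of the call.
- order.finish_job(): hands the job in, once; it reports no verdict.
The state is a dict: "time_s": time; "joints": joint angles; "dq": joint speeds; "tau": joint torques, N m; "eef_pos": TCP position; "ee_rot": TCP orientation; "force": force on the tool from outside, world axes, zero at the start; "wrist_torque": the same for the moment, N m; "grip_width": opening from 0.0 (shut) to 1.0 (fully open).
Only numpy, scipy, OpenCV 4.12 (cv2) and the standard library are available. Lean on these libraries where they do the work, as an engineer would, in place of code of your own. Each camera call takes 0.05 s, during which the arm holds its last target.

## Task

Close the port of the grey junction box with the loose orange cap: set its two lugs into the slots of the blue collar, press it down against the spring, turn it clockwise by about 50 degrees and let the spring lift it into its catch, so that it stays locked when let go. Work by feel and do not force the cap against the box, and leave the other things on the bench where they are.

Things in the scene. Friction and masses are not known exactly. Their poses are not given: they have to be found in the camera images.
- cap_center (a point): Half-way up the loose orange bayonet cap, on its axis, 29 mm above its lowest point; z up the axis, x along its grip bar. 58 mm high, 110 g, standing on its white nose: 32 mm thick, lowest 3.5 mm tapered to 25 mm, 0 to 21 mm up. Orange flange 62 mm in diameter, 21 to 28 mm up. A half turn makes no difference to it.
- cap_bar (a point): Centre of the cap's upright orange grip bar, 46 mm long (along x), 14 mm thick (along y), 28 to 58 mm above the cap's lowest point; pinch it across its 14 mm.
- cap_lugs (a point): On the cap's axis, at the level of the undersides of its two white lugs, 6 mm above its lowest point. The lugs stand out of the nose on opposite sides, along the cap's x (under the ends of the bar): 8 mm wide, 5 mm high, reaching 25 mm from the axis.
- port: Grey junction box, 160 (x) x 130 (y) mm, 50 mm high, fixed to the bench; origin at the centre of its underside. A collar with a blue lip (the port), 76 mm in diameter, stands in the middle of its top, its upper face 74 mm above the bench. Made to be pressed with 5 to 15 N; 40 N between cap and box damages it.
- port_mouth (a point): Centre of the collar's round 34 mm hole, at its upper face; axes as the box's. Two slots for the lugs, on opposite sides, 28 degrees wide, out to 26.5 mm, yellow stripe at each. The collar does not turn, but was clocked by hand: the line of the slots lies up to 23 degrees either way of the box's x, not measured: see or feel it. A lug has about 3 degrees to spare either way.
- port_lip (a point): On the port's axis at the underside of the collar's 6 mm lip. Lugs below this level by their 5 mm height (11 mm pressed from resting on the upper face; 14 mm is the hard end) can turn clockwise, seen from above; never anticlockwise. 50 degrees on (9 either way) is a pocket 2.5 mm deep in the lip: let up there, the lugs rise into it and are locked. A hard stop ends the turn at 60 degrees.
- port_pad (a point): On the port's axis, top of the steel spring pad as it stands when free, 7 mm below the collar's upper face. It pushes the cap's nose up with 3 N at first and 0.5 N more for each mm. A locked cap has its flange about 6.5 mm above the collar; an unlocked one springs up to 14 mm above it.
- breaker_mid (a point): Centre of a white circuit breaker module standing on the bench, 70 x 36 mm and 72 mm high; not to be moved.
- tape_mid (a point): Centre of a flat green tape roll on the bench, 68 mm in diameter, 19 mm high; not to be moved.
- can_mid (a point): Centre of a small aluminium and blue spray can on the bench, 48 mm in diameter, 100 mm high; not to be moved.
Mind the look-alikes: they are no part of the job. Leave any turquoise look-alike of the part that bears cap_center alone.

How it is judged:
By the outcome, as a careful person would: the job done as asked, in the order asked, and still so for the second after the job is handed in, with the robot touching nothing.
It also fails if it takes over 67 s, if anything falls off the work surface, if the arm or the gripper's body presses on something with over 40 N, if the wrist force passes 120 N, or if a joint passes its speed limit or range.

## Working session

There is one attempt and no reset: what is moved stays moved. The work goes in short steps, Python scripts to look and compute and a tool call to move; the robot and the scene stay as the last step left them, time stands still between calls to the robot, and variables do not carry over. Pictures are saved under pics/ and viewed, and the job is handed in when it is done.

Besides the shell and the picture viewer there is one more tool, called as name(argument=value, ...) on one line, values as JSON. move_arm: Moves the arm, as the interface text tells. Its arguments: {"type":"object","properties":{"deltas":{"type":"array"},"grip":{"type":"number"},"newtons":{"type":"number"}},"required":["deltas"]}

```bash
mkdir -p pics; ls; python3 - <<'E'
from rig import ctrl,eyes,order
import cv2,numpy as np
print(ctrl.sense())
for n in ["scene","top","wrist"]:
    p=eyes.camera_params(n); print(n,np.round(p["K"],1).tolist(),np.round(p["camera_from_world"],4).tolist())
    cv2.imwrite(f"pics/{n}0.png",eyes.capture(n))
E
```

```text
pics
{'time_s': 0.0, 'joints': array([-1.47439399e+00,  3.13480257e-01,  1.49842381e+00, -7.97210404e-06,
        1.33100041e+00, -2.23377018e-01]), 'dq': array([ 0.0012075 ,  0.00051806, -0.00249997, -0.00177479,  0.00178984,
       -0.00108236]), 'tau': array([-1.41340442e-04, -4.12264001e+01, -2.59743780e+01, -1.82861913e-04,
        4.10978770e-03,  1.38850203e-05]), 'eef_pos': array([ 165.01062359, -498.12885299,  230.72458878]), 'ee_rot': array([-6.54836077e-04,  9.87244491e-01,  1.59210193e-01,  3.77505587e-05]), 'force': array([-0.1056111 , -0.31355357,  0.01017726]), 'wrist_torque': array([ 0.00590196, -0.0124059 ,  0.00834836]), 'grip_width': 1.0010364743152762}
scene [[453.6, 0.0, 320.7], [0.0, 453.6, 196.4], [0.0, 0.0, 1.0]] [[0.0337, 0.9993, 0.0165, -63.0194], [0.5602, -0.0053, -0.8283, -201.9447], [-0.8276, 0.0371, -0.56, 1347.9174], [0.0, 0.0, 0.0, 1.0]]
top [[373.2, 0.0, 318.6], [0.0, 373.2, 198.0], [0.0, 0.0, 1.0]] [[-0.0069, -0.9998, 0.0197, 46.3077], [-0.9992, 0.0061, -0.0395, 482.1079], [0.0394, -0.02, -0.999, 952.1574], [0.0, 0.0, 0.0, 1.0]]
wrist [[343.6, 0.0, 323.5], [0.0, 343.6, 198.5], [0.0, 0.0, 1.0]] [[0.3134, -0.9496, -0.0006, -524.367], [-0.9088, -0.3001, 0.2899, -36.5898], [-0.2755, -0.0903, -0.9571, 379.5015], [0.0, 0.0, 0.0, 1.0]]
```

View pics/scene0.png

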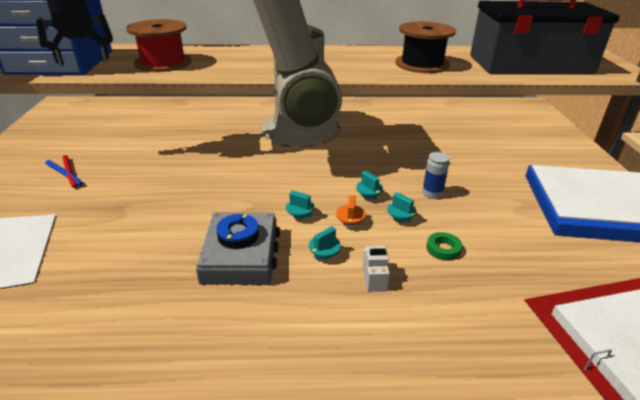

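View pics/top0.png

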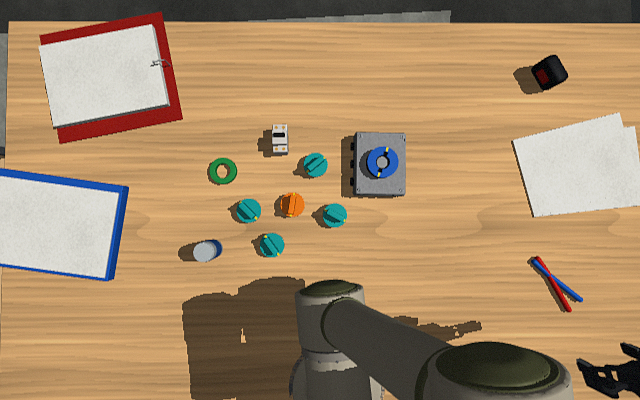

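View pics/wrist0.png

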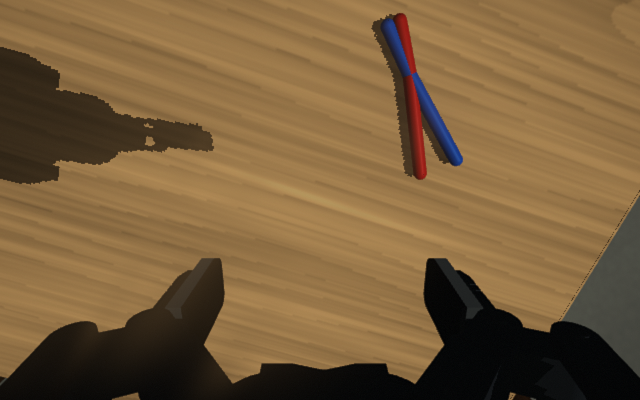

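The scene shows the orange cap at about (292,204) in the top view, with four turquoise look-alikes around it. The port is at about (382,163), the breaker at (280,138), the tape at (222,170) and the can at (206,250). I'll zoom in next.

```bash
cat > h.py <<'E'
from rig import ctrl,eyes,order
import cv2,numpy as np
from scipy.spatial.transform import Rotation as R
def ray(n,u,v,z,P=None):
    P=P or eyes.camera_params(n);K=np.array(P["K"]);T=np.array(P["camera_from_world"])
    Rm=T[:3,:3];t=T[:3,3];c=-Rm.T@t
    d=Rm.T@np.linalg.solve(K,[u,v,1]);return c+d*(z-c[2])/d[2]
def proj(n,p,P=None):
    P=P or eyes.camera_params(n);K=np.array(P["K"]);T=np.array(P["camera_from_world"])
    q=K@(T[:3,:3]@np.array(p,float)+T[:3,3]);return q[:2]/q[2]
def st():
    s=ctrl.sense();w,x,y,z=s["ee_rot"];r=R.from_quat([x,y,z,w]).as_matrix()
    print("t",round(s["time_s"],2),"p",np.round(s["eef_pos"],1),"F",np.round(s["force"],1),"M",np.round(s["wrist_torque"],2),"g",round(s["grip_width"]*85.4,1),"x",np.round(r[:,0],3),"y",np.round(r[:,1],3),"z",np.round(r[:,2],3),"j",np.round(s["joints"],2))
    return s,r
E
python3 - <<'E'
from h import *
im=cv2.imread("pics/top0.png")[110:270,170:420]
cv2.imwrite("pics/topz.png",cv2.resize(im,None,fx=3.2,fy=3.2,interpolation=cv2.INTER_CUBIC))
T=cv2.imread("pics/top0.png");h=cv2.cvtColor(T,cv2.COLOR_BGR2HSV)
def cent(lo,hi,name):
    m=cv2.inRange(h,lo,hi);m[:, :170]=0;m[:,420:]=0;m[:110]=0;m[265:]=0
    n,l,s,c=cv2.connectedComponentsWithStats(m)
    for i in range(1,n):
        if s[i,4]>25: print(name,s[i].tolist(),c[i].round(1),ray("top",*c[i],35).round(0), ray("top",*c[i],74).round(0))
cent((5,150,100),(16,255,255),"orange");cent((82,120,60),(95,255,255),"turq");cent((105,150,60),(125,255,255),"blue");cent((22,150,120),(34,255,255),"yellow")
for q in [(280,138,72),(222,170,19),(206,250,100)]: print(ray("top",*q).round())
E
```

```text
orange [280, 192, 25, 25, 435] [292.4 204.3] [466. 109.  35.] [465. 107.  74.]
turq [303, 153, 25, 24, 412] [315.3 164.6] [566.  51.  35.] [561.  52.  74.]
turq [237, 199, 24, 24, 423] [248.3 210.1] [452. 219.  35.] [452. 213.  74.]
turq [323, 204, 24, 23, 412] [334.4 214.9] [439.   4.  35.] [439.   7.  74.]
turq [260, 233, 24, 24, 430] [271.5 244.7] [366. 162.  35.] [369. 157.  74.]
blue [367, 147, 19, 30, 293] [374.5 159.4] [578. -98.  35.] [572. -91.  74.]
blue [379, 148, 19, 30, 276] [390.  164.2] [ 566. -137.   35.] [ 561. -129.   74.]
blue [211, 240, 11, 18, 78] [217.  246.7] [362. 297.  35.] [366. 287.  74.]
[626. 137.  72.]
[555. 289.  19.]
[361. 305. 100.]
```

View pics/topz.png

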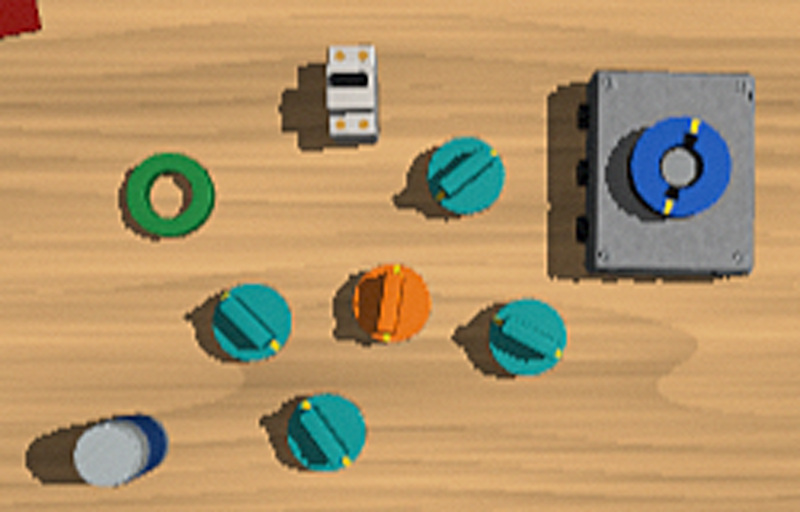

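```bash
python3 - <<'E'
from h import *
s,r=st()
P=eyes.camera_params("wrist");T=np.array(P["camera_from_world"]);c=-T[:3,:3].T@T[:3,3]
print("cam",c,"in tool",r.T@(c-s["eef_pos"]), "axes in tool",(r.T@T[:3,:3].T).round(3).tolist())
print("center at z74 from tool", r.T@(ray("wrist",320,170,74)-s["eef_pos"]))
# move needed in tool axes to put tcp at (pos)
import math
for tgt in [(600,-115,240)]:
    d=np.array(tgt)-s["eef_pos"]; print(r.T@d)
E
```

```text
t 0.15 p [ 165.  -498.2  230.9] F [ 0.1  0.4 -0.4] M [0.03 0.03 0.04] g 85.4 x [0.949 0.314 0.   ] y [ 0.314 -0.949 -0.001] z [-0.     0.001 -1.   ] j [-1.47  0.31  1.5   0.    1.33 -0.22]
cam [ 235.62324447 -474.66101388  373.59374174] in tool [  74.45363013   -0.28793725 -142.66843386] axes in tool [[-0.001, -0.957, -0.29], [1.0, -0.001, 0.0], [-0.0, -0.29, 0.957]]
center at z74 from tool [ 10.06170873  -3.3694299  156.9140747 ]
[ 533.39790243 -227.04589595   -8.78514218]
```

move_arm(deltas=[[4.1,-2.0,0.3,0,0,0],[4.1,-2.0,0.3,0,0,0],[4.1,-2.0,0.3,0,0,0],[4.1,-2.0,0.3,0,0,0],[4.1,-2.0,0.3,0,0,0],[4.1,-2.0,0.3,0,0,0],[4.1,-2.0,0.3,0,0,0],[4.1,-2.0,0.3,0,0,0],[4.1,-2.0,0.3,0,0,0],[4.1,-2.0,0.3,0,0,0]])

```text
time_s: 1.15
eef_pos: [492.4, -178.0, 201.1]
ee_rot: [-0.0, 0.987, 0.159, -0.0]
force: [-0.2, -1.1, 0.7]
grip_width: 0.999
```

move_arm(deltas=[[4.1,-2.0,0,0,0,0],[4.1,-2.0,0,0,0,0],[0,0,0,0,0,7.3],[0,0,0,0,0,7.3],[0,0,0,0,0,7.3],[0,0,0,0,0,7.3],[0,0,0,0,0,7.3],[0,0,0,0,0,0],[0,0,0,0,0,0],[0,0,0,0,0,0]])

```text
time_s: 2.15
eef_pos: [556.6, -115.9, 201.2]
ee_rot: [-0.0, 0.988, -0.157, -0.0]
force: [-0.4, 0.1, 0.5]
grip_width: 1.003
```

```bash
python3 - <<'E'
from h import *
s,r=st()
P=eyes.camera_params("wrist");im=eyes.capture("wrist")
import pickle;pickle.dump((P,s),open("w1.pkl","wb"))
cv2.imwrite("pics/w1.png",im)
E
```

```text
t 2.15 p [ 556.6 -115.9  201.2] F [-0.4  0.1  0.5] M [ 0.01 -0.04 -0.  ] g 85.6 x [ 0.951 -0.31  -0.   ] y [-0.31  -0.951 -0.   ] z [-0.  0. -1.] j [-0.41  0.43  1.41  0.    1.3   1.47]
```

View pics/w1.png

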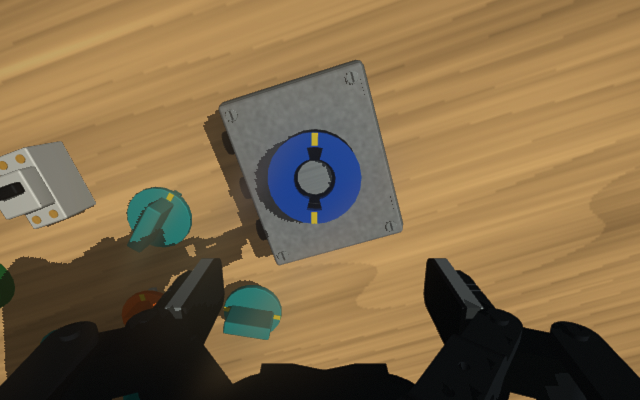

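The wrist view shows the port at about (314,177) and the yellow stripes at about (315,139) and (314,217). The slot line is nearly vertical in the image, so it is roughly aligned with the tool.

```bash
python3 - <<'E'
from h import *
import pickle
P,s=pickle.load(open("w1.pkl","rb"))
im=cv2.imread("pics/w1.png");h=cv2.cvtColor(im,cv2.COLOR_BGR2HSV)
b=cv2.inRange(h,(105,120,50),(130,255,255))|cv2.inRange(h,(22,120,100),(36,255,255));b[:100]=0;b[260:]=0;b[:,:240]=0;b[:,380:]=0
n,l,st_,c=cv2.connectedComponentsWithStats(b);k=1+st_[1:,4].argmax();m=(l==k).astype(np.uint8)
cs,_=cv2.findContours(m,cv2.RETR_EXTERNAL,cv2.CHAIN_APPROX_NONE)
cn=max(cs,key=cv2.contourArea)[:,0]
W=np.array([ray("wrist",u,v,74,P)[:2] for u,v in cn])
(cx,cy),rad=cv2.minEnclosingCircle(W.astype(np.float32));print("circle",cx,cy,rad)
A=np.c_[2*W,np.ones(len(W))];q=np.linalg.lstsq(A,(W**2).sum(1),rcond=None)[0];print("lsq",q[:2],np.sqrt(q[2]+q[0]**2+q[1]**2))
y=cv2.inRange(h,(22,120,100),(36,255,255));y[:110]=0;y[240:]=0;y[:,:290]=0;y[:,340:]=0
n,l,s2,c=cv2.connectedComponentsWithStats(y)
pts=[]
for i in range(1,n):
    if s2[i,4]>20: w=ray("wrist",*c[i],74,P);print(s2[i],c[i],w);pts.append(w)
pts=sorted(pts,key=lambda p:p[0]);d=pts[1]-pts[0];print("slot ang",np.degrees(np.arctan2(d[1],d[0])),"mid",(pts[0]+pts[1])/2)
# box corners
print([ray("wrist",*p,50,P)[:2].round() for p in [(220,103),(361,61),(402,231),(277,264)]])
cv2.imwrite("pics/w1z.png",cv2.resize(im[110:250,240:390],None,fx=4,fy=4,interpolation=cv2.INTER_CUBIC))
# top cross-check
T=cv2.imread("pics/top0.png");h=cv2.cvtColor(T,cv2.COLOR_BGR2HSV)
b=cv2.inRange(h,(105,120,50),(130,255,255));b[:140]=0;b[190:]=0;b[:,:355]=0;b[:,410:]=0
W=np.array([ray("top",u,v,74)[:2] for v,u in np.argwhere(b)])
print("top circle",cv2.minEnclosingCircle(W.astype(np.float32)))
E
```

```text
circle 567.5723266601562 -110.86669921875 38.26460266113281
lsq [ 568.0491516  -110.92918624] 37.136726148026064
[312 133   6  13  76] [314.5        138.84210526] [ 597.9248611  -121.44654663   74.        ]
[311 212   6  12  70] [313.57142857 217.5       ] [536.35830037 -99.99036736  74.        ]
slot ang -19.213639155701873 mid [ 567.14158074 -110.71845699   74.        ]
[array([647., -55.]), array([ 642., -175.]), array([ 490., -170.]), array([495., -49.])]
top circle ((567.106201171875, -110.5286636352539), 38.47483444213867)
```

View pics/w1z.png

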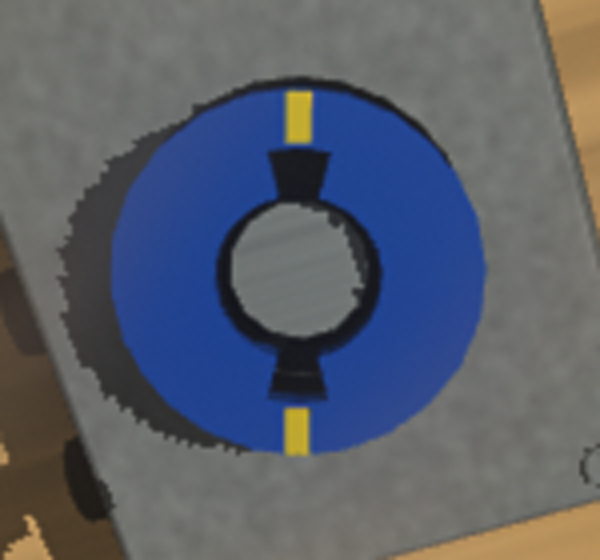

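The port is at about (567.3,-110.8) and the slot line is at -19.2°. Both cameras agree on the port position. Next I'll look at the cap from above.

move_arm(deltas=[[-2.7,-3.0,0,0,0,0],[-2.7,-3.0,0,0,0,0],[-2.7,-3.0,0,0,0,0],[-2.7,-3.0,0,0,0,0],[-2.7,-3.0,0,0,0,0],[-2.7,-3.1,0,0,0,0],[0,0,0,0,0,-5.3],[0,0,0,0,0,-5.3],[0,0,0,0,0,0],[0,0,0,0,0,0]])

```text
time_s: 3.2
eef_pos: [459.2, 106.5, 201.3]
ee_rot: [-0.0, 0.998, -0.067, 0.0]
force: [0.2, -0.2, 1.3]
grip_width: 1.0
```

```bash
python3 - <<'E'
from h import *
s,r=st()
P=eyes.camera_params("wrist");im=eyes.capture("wrist")
import pickle;pickle.dump((P,s),open("w2.pkl","wb"))
cv2.imwrite("pics/w2.png",im)
h=cv2.cvtColor(im,cv2.COLOR_BGR2HSV)
for n,lo,hi in [("or",(4,150,60),(16,255,255)),("ye",(22,120,90),(36,255,255))]:
    m=cv2.inRange(h,lo,hi);k,l,S,c=cv2.connectedComponentsWithStats(m)
    for i in range(1,k):
        if S[i,4]>15: print(n,S[i],c[i].round(1),ray("wrist",*c[i],28,P).round(1))
E
```

```text
t 3.2 p [459.2 106.5 201.3] F [ 0.2 -0.2  1.3] M [-0.01  0.04 -0.01] g 85.4 x [ 0.991 -0.134  0.   ] y [-0.134 -0.991 -0.   ] z [ 0.  0. -1.] j [-0.02  0.22  1.7   0.    1.22  1.68]
or [ 286  136   67   67 3353] [318.9 169.3] [466.9 110.3  28. ]
ye [587  44  12  15 104] [592.6  51.1] [ 537.  -134.7   28. ]
ye [317 138   5   8  40] [319.  141.5] [492.6 106.6  28. ]
ye [179 179   8   7  30] [182.3 182.2] [472.1 240.2  28. ]
ye [227 212   8   7  28] [230.5 215.3] [433.3 202.1  28. ]
ye [260 253   8   6  28] [263.6 255.3] [386.7 178.   28. ]
```

View pics/w2.png

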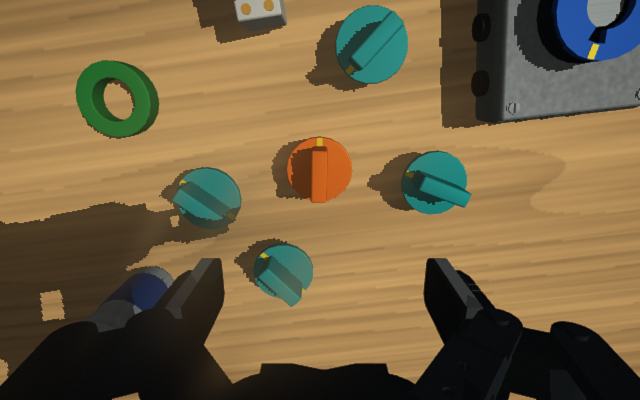

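The cap is at (319,169) and its bar is nearly vertical in the image, so it is close to aligned with the tool. I'll refine that.

```bash
python3 - <<'E'
from h import *
import pickle
P,s=pickle.load(open("w2.pkl","rb"))
im=cv2.imread("pics/w2.png");h=cv2.cvtColor(im,cv2.COLOR_BGR2HSV)
m=cv2.inRange(h,(4,120,50),(36,255,255))
m[:130]=0;m[210:]=0;m[:,:280]=0;m[:,360:]=0
pts=np.argwhere(m)[:,::-1]
W=np.array([ray("wrist",u,v,28,P)[:2] for u,v in pts])
print("encl",cv2.minEnclosingCircle(W.astype(np.float32)))
for z in (28,):
  for (u,v) in [(286,169),(352.5,169),(319,136.5)]: print(ray("wrist",u,v,z,P).round(1))
cv2.imwrite("pics/w2z.png",cv2.resize(im[125:215,270:365],None,fx=6,fy=6,interpolation=cv2.INTER_CUBIC))
E
```

```text
encl ((464.295654296875, 110.19442749023438), 53.01649475097656)
[471.4 140.8  28. ]
[463.  79.  28.]
[497.1 106.   28. ]
```

View pics/w2z.png

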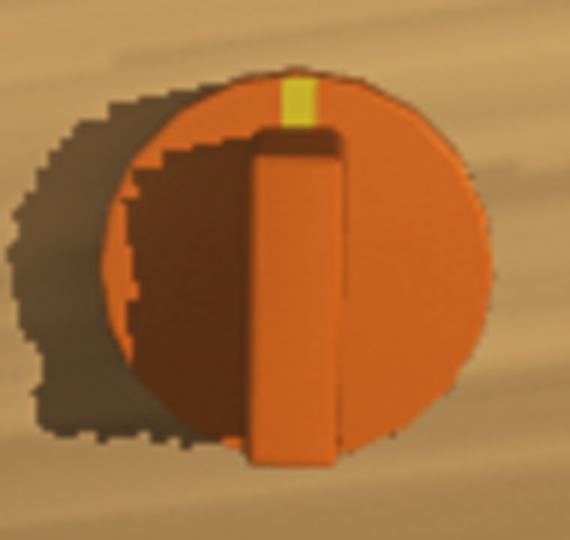

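```bash
python3 - <<'E'
from h import *
import pickle
P,s=pickle.load(open("w2.pkl","rb"))
f=lambda u,v,z: ray("wrist",269.6+u/6,124.6+v/6,z,P)
for z in (58,):
    a=(f(252,155,z)+f(342,155,z))/2;b=(f(248,465,z)+f(335,465,z))/2
    d=a-b;print("bar",a.round(1),b.round(1),np.linalg.norm(d),"ang",np.degrees(np.arctan2(d[1],d[0])),"mid",(a+b)/2, np.linalg.norm(f(252,155,z)-f(342,155,z)))
L=f(103,268,28);Rr=f(491,268,28);print("flange mid",(L+Rr)/2,np.linalg.norm(L-Rr)); print("top",f(297,70,28)); y=f(299,103,28);print("yel",y)
mid=(a+b)/2
from numpy import *
w=s["ee_rot"];r=R.from_quat([w[1],w[2],w[3],w[0]]).as_matrix()
print("delta tool",r.T@(mid-s["eef_pos"]))
E
```

```text
bar [489.  106.6  58. ] [444.4 113.7  58. ] 45.203206901259556 ang -8.975274489509106 mid [466.71793669 110.15053971  58.        ] 12.51672143093063
flange mid [466.92418153 110.08377025  28.        ] 60.585928188986976
top [497.25510356 105.84269843  28.        ]
yel [492.27555771 106.23105165  28.        ]
delta tool [  6.93817735  -4.61108003 143.31313988]
```

move_arm(deltas=[[0.7,-0.4,0,0,0,1.0],[0,0,2.5,0,0,0],[0,0,3.0,0,0,0],[0,0,3.0,0,0,0],[0,0,3.0,0,0,0],[0,0,2.5,0,0,0],[0,0,1.5,0,0,0],[0,0,1.0,0,0,0],[0,0,0.4,0,0,0],[0,0,0,0,0,0]], grip=5.5)

```text
time_s: 4.25
eef_pos: [466.9, 109.6, 32.3]
ee_rot: [0.0, 0.997, -0.075, -0.0]
force: [0.3, -0.1, -0.0]
grip_width: 0.642
```

```bash
python3 - <<'E'
from h import *
s,r=st()
P=eyes.camera_params("wrist")
im=eyes.capture("wrist");cv2.imwrite("pics/w3.png",im)
E
```

```text
t 4.25 p [466.9 109.6  32.3] F [ 0.3 -0.1 -0. ] M [-0.05 -0.   -0.04] g 54.8 x [ 0.989 -0.15  -0.   ] y [-0.15  -0.989  0.   ] z [-0. -0. -1.] j [-0.01  0.48  1.85 -0.    0.81  1.71]
```

View pics/w3.png

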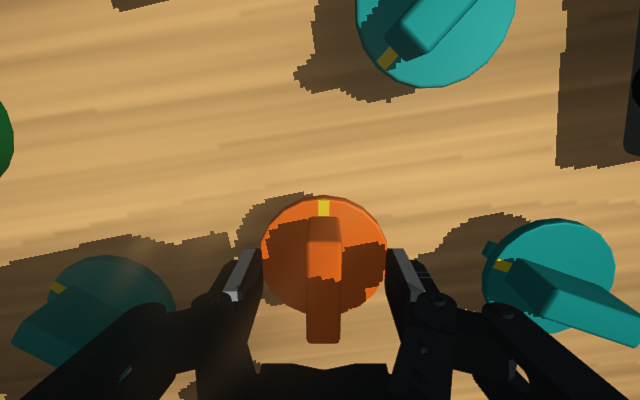

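The bar is centred between the fingers, so I'll grip it.

move_arm(deltas=[[0,0,0,0,0,0],[0,0,0,0,0,0],[0,0,0,0,0,0],[0,0,0,0,0,0],[0,0,0,0,0,0],[0,0,0,0,0,0],[0,0,0,0,0,0],[0,0,0,0,0,0],[0,0,0,0,0,0],[0,0,0,0,0,0]], grip=0.5, newtons=70)

```text
time_s: 5.3
eef_pos: [467.1, 109.7, 32.9]
ee_rot: [-0.0, 0.997, -0.075, 0.001]
force: [-1.1, 1.0, 6.7]
grip_width: 0.151
```

move_arm(deltas=[[0,0,-0.5,0,0,0],[0,0,-1.5,0,0,0],[0,0,-2,0,0,0],[0,0,-3,0,0,0],[0,0,-3,0,0,0],[0,0,-3,0,0,0],[0,0,-1.5,0,0,0],[0,0,-0.5,0,0,0],[0,0,0,0,0,0],[0,0,0,0,0,0]])

```text
time_s: 6.3
eef_pos: [466.1, 109.6, 181.3]
ee_rot: [0.0, 0.997, -0.075, -0.001]
force: [-0.7, 0.6, -1.3]
grip_width: 0.149
```

```bash
python3 - <<'E'
from h import *
s,r=st()
im=eyes.capture("wrist");cv2.imwrite("pics/w4.png",im)
import pickle;pickle.dump((eyes.camera_params("wrist"),s),open("w4.pkl","wb"))
tgt=np.array([567.3,-110.8]);d=np.array([*(tgt-s["eef_pos"][:2]),0]);print(r.T@d)
E
```

```text
t 6.3 p [466.1 109.6 181.3] F [-0.7  0.6 -1.3] M [-0.01  0.01  0.03] g 12.7 x [ 0.989 -0.149 -0.002] y [-0.149 -0.989  0.   ] z [-0.002  0.    -1.   ] j [-0.01  0.26  1.7  -0.    1.18  1.71]
[132.93806809 202.8717507   -0.20638355]
```

View pics/w4.png

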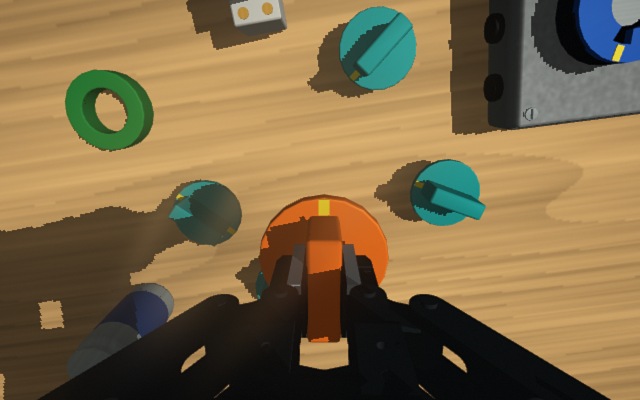

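The grip is firm and the cap sits straight and centred in the jaws, with the flange at columns 260–388 and the yellow mark at (324,207). I'll carry it over the port.

move_arm(deltas=[[1.3,2.0,0,0,0,0],[2.0,3.0,0,0,0,0],[2.2,3.5,0,0,0,0],[2.4,3.6,0,0,0,0],[2.2,3.4,0,0,0,0],[2.0,3.0,0,0,0,0],[1.2,1.8,0,0,0,0],[0,0,0,0,0,5.3],[0,0,0,0,0,5.3],[0,0,0,0,0,0]])

```text
time_s: 7.35
eef_pos: [567.6, -110.9, 181.1]
ee_rot: [-0.0, 0.986, -0.167, -0.001]
force: [0.5, -0.2, -0.5]
grip_width: 0.149
```

```bash
python3 - <<'E'
from h import *
s,r=st()
im=eyes.capture("wrist");cv2.imwrite("pics/w5.png",im)
cv2.imwrite("pics/s5.png",cv2.resize(eyes.capture("scene")[150:310,150:350],None,fx=4,fy=4)[:600,:800])
tgt=np.array([567.3,-110.8]);d=np.array([*(tgt-s["eef_pos"][:2]),0]);print(r.T@d,np.degrees(np.arctan2(r[1,0],r[0,0])))
E
```

```text
t 7.35 p [ 567.6 -110.9  181.1] F [ 0.5 -0.2 -0.5] M [0. 0. 0.] g 12.8 x [ 0.944 -0.329 -0.002] y [-0.329 -0.944 -0.   ] z [-0.002  0.001 -1.   ] j [-0.4   0.47  1.4  -0.    1.27  1.51]
[-0.3104688  -0.04166069  0.00063319] -19.23672964068103
```

View pics/w5.png

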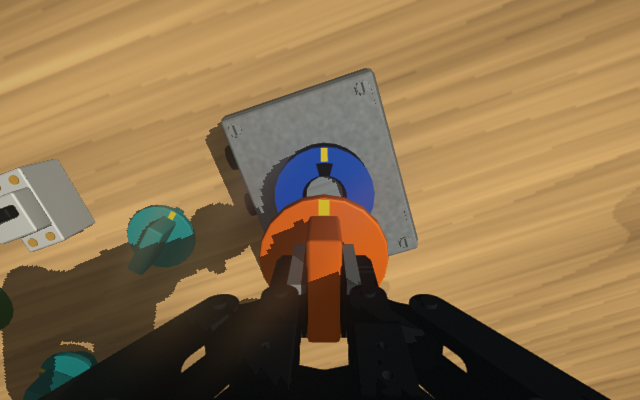

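View pics/s5.png

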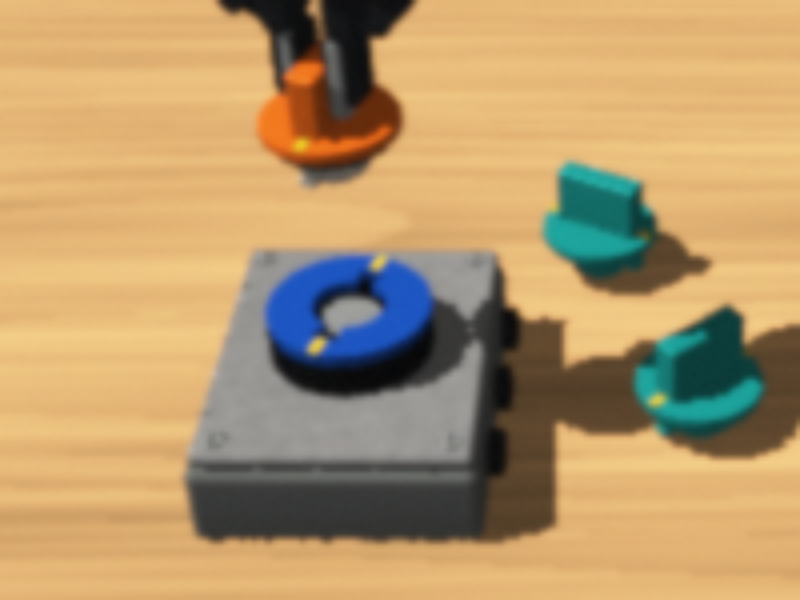

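The stripes, slot and cap mark line up at column ~324. I'll descend until the nose tip is in the hole.

move_arm(deltas=[[0,0,1.5,0,0,0],[0,0,2.0,0,0,0],[0,0,2.0,0,0,0],[0,0,1.0,0,0,0],[0,0,0.4,0,0,0],[0,0,0.2,0,0,0],[0,0,0.2,0,0,0],[0,0,0.2,0,0,0],[0,0,0.1,0,0,0],[0,0,0,0,0,0]])

```text
time_s: 8.45
eef_pos: [567.9, -110.9, 106.4]
ee_rot: [0.0, 0.986, -0.167, 0.0]
force: [0.1, 0.0, -1.5]
grip_width: 0.149
```

```bash
python3 - <<'E'
from h import *
s,r=st()
E
```

```text
t 8.45 p [ 567.9 -110.9  106.4] F [ 0.1  0.  -1.5] M [ 0.02  0.02 -0.02] g 12.8 x [ 0.945 -0.328  0.   ] y [-0.328 -0.945 -0.   ] z [ 0. -0. -1.] j [-0.4   0.55  1.49  0.    1.1   1.51]
```

move_arm(deltas=[[-0.05,0,0.1,0,0,0],[0,0,0.1,0,0,0],[0,0,0.1,0,0,0],[0,0,0.1,0,0,0],[0,0,0.1,0,0,0],[0,0,0,0,0,0],[0,0,0,0,0,0],[0,0,0,0,0,0],[0,0,0,0,0,0],[0,0,0,0,0,0]])

```text
time_s: 9.45
eef_pos: [567.5, -110.8, 101.3]
ee_rot: [0.0, 0.986, -0.167, 0.0]
force: [-0.2, -0.7, -0.8]
grip_width: 0.144
```

```bash
python3 - <<'E'
from h import *
s,r=st()
E
```

```text
t 9.45 p [ 567.5 -110.8  101.3] F [-0.2 -0.7 -0.8] M [-0.12 -0.07 -0.01] g 12.3 x [ 0.945 -0.328  0.   ] y [-0.328 -0.945  0.   ] z [ 0. -0. -1.] j [-0.4   0.56  1.49 -0.    1.09  1.51]
```

move_arm(deltas=[[0,0,0.05,0,0,0],[0,0,0.05,0,0,0],[0,0,0.05,0,0,0],[0,0,0.05,0,0,0],[0,0,0.05,0,0,0],[0,0,0.05,0,0,0],[0,0,0,0,0,0],[0,0,0,0,0,0],[0,0,0,0,0,0],[0,0,0,0,0,0]])

```text
time_s: 10.45
eef_pos: [567.5, -110.9, 98.4]
ee_rot: [0.0, 0.986, -0.167, 0.0]
force: [-1.4, -1.1, 3.6]
grip_width: 0.148
```

```bash
python3 - <<'E'
from h import *
s,r=st()
E
```

```text
t 10.45 p [ 567.5 -110.9   98.4] F [-1.4 -1.1  3.6] M [-0.34  0.18 -0.02] g 12.6 x [ 0.945 -0.328  0.   ] y [-0.328 -0.945  0.   ] z [ 0. -0. -1.] j [-0.4   0.56  1.5  -0.    1.09  1.51]
```

move_arm(deltas=[[0,0,0.05,0,0,0],[0,0,0.05,0,0,0],[0,0,0.05,0,0,0],[0,0,0.05,0,0,0],[0,0,0.05,0,0,0],[0,0,0.05,0,0,0],[0,0,0,0,0,0],[0,0,0,0,0,0],[0,0,0,0,0,0],[0,0,0,0,0,0]])

```text
time_s: 11.45
eef_pos: [567.5, -110.9, 95.5]
ee_rot: [0.0, 0.986, -0.167, 0.0]
force: [-2.0, -1.9, 5.4]
grip_width: 0.153
```

```bash
python3 - <<'E'
from h import *
s,r=st()
im=eyes.capture("scene")[190:290,180:310]
cv2.imwrite("pics/s6.png",cv2.resize(im,None,fx=6,fy=6,interpolation=cv2.INTER_CUBIC))
E
```

```text
t 11.45 p [ 567.5 -110.9   95.5] F [-2.  -1.9  5.4] M [-0.36  0.27  0.06] g 13.0 x [ 0.945 -0.328  0.   ] y [-0.328 -0.945  0.   ] z [ 0. -0. -1.] j [-0.4   0.56  1.5  -0.    1.08  1.51]
```

View pics/s6.png

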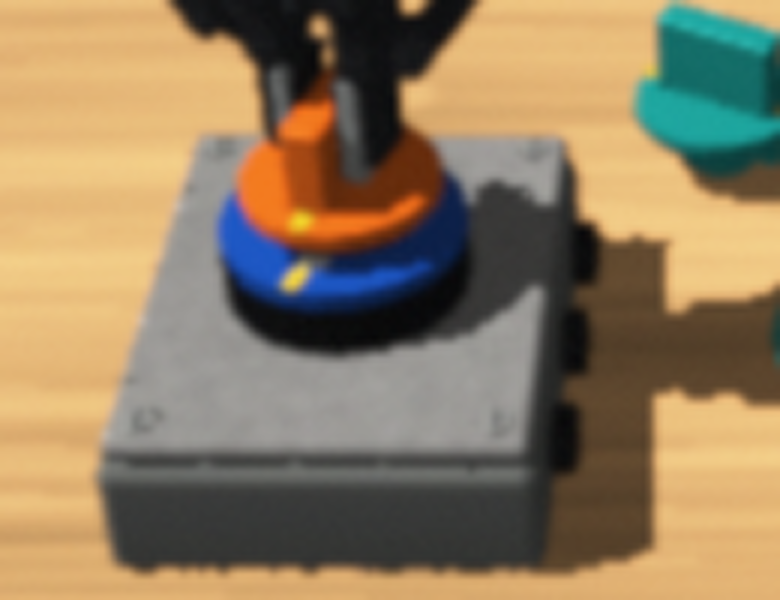

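The lugs are in the slots and the force follows the spring. A small side force says to ease about 0.5 mm toward -x,-y, so I'll do that while pressing on.

move_arm(deltas=[[-0.02,0.04,0.05,0,0,0],[0,0,0.05,0,0,0],[0,0,0.05,0,0,0],[0,0,0.05,0,0,0],[0,0,0.05,0,0,0],[0,0,0.05,0,0,0],[0,0,0.05,0,0,0],[0,0,0.05,0,0,0],[0,0,0,0,0,0],[0,0,0,0,0,0]])

```text
time_s: 12.5
eef_pos: [567.4, -111.0, 91.6]
ee_rot: [-0.0, 0.986, -0.167, 0.0]
force: [-0.3, -1.9, 5.8]
grip_width: 0.147
```

```bash
python3 - <<'E'
from h import *
s,r=st()
E
```

```text
t 12.5 p [ 567.4 -111.    91.6] F [-0.3 -1.9  5.8] M [-0.19 -0.01  0.03] g 12.5 x [ 0.945 -0.328  0.001] y [-0.328 -0.945 -0.   ] z [ 0.001 -0.    -1.   ] j [-0.4   0.57  1.5   0.    1.07  1.51]
```

move_arm(deltas=[[0,0.03,0.05,0,0,0],[0,0,0.05,0,0,0],[0,0,0.05,0,0,0],[0,0,0.05,0,0,0],[0,0,0.05,0,0,0],[0,0,0.05,0,0,0],[0,0,0,0,0,0],[0,0,0,0,0,0],[0,0,0,0,0,0],[0,0,0,0,0,0]])

```text
time_s: 13.5
eef_pos: [567.4, -111.0, 88.7]
ee_rot: [-0.0, 0.986, -0.167, 0.001]
force: [-0.3, 0.8, 7.4]
grip_width: 0.148
```

```bash
python3 - <<'E'
from h import *
s,r=st()
im=eyes.capture("scene")[190:290,180:310]
cv2.imwrite("pics/s7.png",cv2.resize(im,None,fx=6,fy=6,interpolation=cv2.INTER_CUBIC))
E
```

```text
t 13.5 p [ 567.4 -111.    88.7] F [-0.3  0.8  7.4] M [ 0.13 -0.    0.01] g 12.6 x [ 0.944 -0.329  0.001] y [-0.329 -0.944 -0.001] z [ 0.001  0.    -1.   ] j [-0.4   0.57  1.51  0.    1.06  1.51]
```

View pics/s7.png

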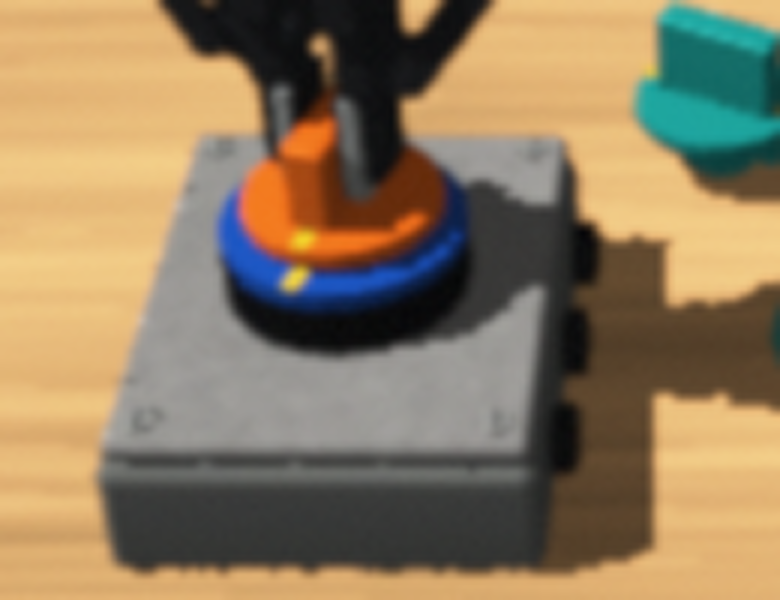

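It is pressed to about 12 mm with 7.4 N. I'll start turning clockwise.

move_arm(deltas=[[0,0,0,0,0,2],[0,0,0,0,0,2],[0,0,0,0,0,2],[0,0,0,0,0,2],[0,0,0,0,0,2],[0,0,0,0,0,0],[0,0,0,0,0,0],[0,0,0,0,0,0],[0,0,0,0,0,0],[0,0,0,0,0,0]])

```text
time_s: 14.55
eef_pos: [567.5, -111.2, 88.8]
ee_rot: [-0.0, 0.968, -0.252, 0.001]
force: [-0.0, -0.4, 6.7]
grip_width: 0.147
```

```bash
python3 - <<'E'
from h import *
s,r=st();print(np.degrees(np.arctan2(r[1,0],r[0,0])))
E
```

```text
t 14.55 p [ 567.5 -111.2   88.8] F [-0.  -0.4  6.7] M [-0.1   0.01 -0.08] g 12.6 x [ 0.873 -0.488  0.001] y [-0.488 -0.873 -0.001] z [ 0.001  0.    -1.   ] j [-0.4   0.57  1.51  0.    1.06  1.68]
-29.188418538091387
```

move_arm(deltas=[[0,0,0,0,0,2.5],[0,0,0,0,0,2.5],[0,0,0,0,0,2.5],[0,0,0,0,0,2.5],[0,0,0,0,0,2.5],[0,0,0,0,0,2.5],[0,0,0,0,0,2.5],[0,0,0,0,0,2.5],[0,0,0,0,0,0],[0,0,0,0,0,0]])

```text
time_s: 15.55
eef_pos: [567.5, -111.2, 88.8]
ee_rot: [-0.0, 0.909, -0.416, 0.001]
force: [-0.8, 0.0, 6.9]
grip_width: 0.153
```

```bash
python3 - <<'E'
from h import *
s,r=st();print(np.degrees(np.arctan2(r[1,0],r[0,0])))
E
```

```text
t 15.55 p [ 567.5 -111.2   88.8] F [-0.8  0.   6.9] M [-0.05  0.01 -0.06] g 13.0 x [ 0.654 -0.757  0.001] y [-0.757 -0.654 -0.001] z [ 0.001 -0.    -1.   ] j [-0.4   0.57  1.51  0.    1.06  2.03]
-49.18609563966086
```

move_arm(deltas=[[0,0,0,0,0,2.5],[0,0,0,0,0,2.5],[0,0,0,0,0,2.5],[0,0,0,0,0,2.5],[0,0,0,0,0,2.5],[0,0,0,0,0,2.5],[0,0,0,0,0,2.5],[0,0,0,0,0,2.5],[0,0,0,0,0,0.5],[0,0,0,0,0,0]])

```text
time_s: 16.55
eef_pos: [567.3, -111.3, 88.7]
ee_rot: [-0.0, 0.821, -0.571, 0.0]
force: [-1.2, -1.2, 7.2]
grip_width: 0.15
```

```bash
python3 - <<'E'
from h import *
s,r=st();print(np.degrees(np.arctan2(r[1,0],r[0,0])))
im=eyes.capture("scene")[190:290,180:310]
cv2.imwrite("pics/s8.png",cv2.resize(im,None,fx=6,fy=6,interpolation=cv2.INTER_CUBIC))
E
```

```text
t 16.55 p [ 567.3 -111.3   88.7] F [-1.2 -1.2  7.2] M [-0.16  0.15  0.01] g 12.8 x [ 0.347 -0.938  0.   ] y [-0.938 -0.347 -0.001] z [ 0.001 -0.    -1.   ] j [-0.4   0.57  1.51  0.    1.06  2.39]
-69.69176333708876
```

View pics/s8.png

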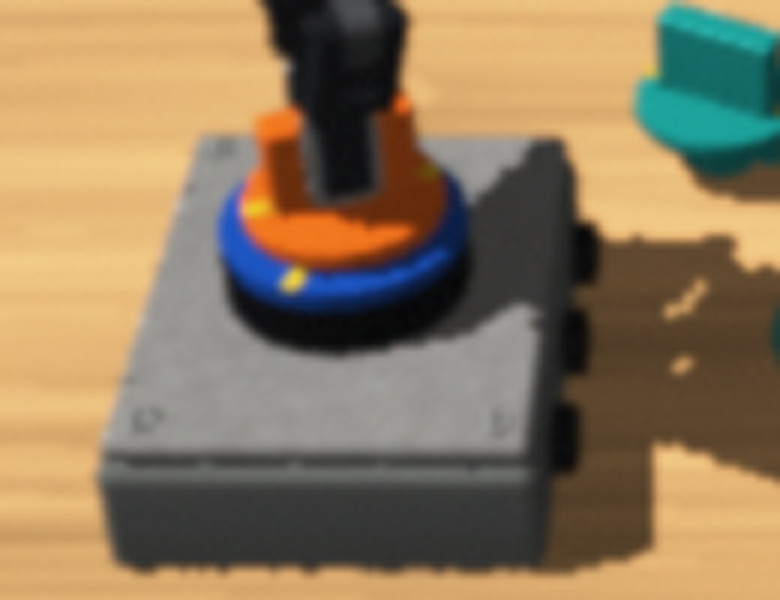

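The cap has turned 50.5°. I'll ease up to let the lugs rise into the pocket, watching for the catch.

move_arm(deltas=[[0,0,-0.05,0,0,0],[0,0,-0.05,0,0,0],[0,0,-0.05,0,0,0],[0,0,-0.05,0,0,0],[0,0,-0.05,0,0,0],[0,0,-0.05,0,0,0],[0,0,-0.05,0,0,0],[0,0,0,0,0,0],[0,0,0,0,0,0],[0,0,0,0,0,0]])

```text
time_s: 17.6
eef_pos: [567.3, -111.3, 92.0]
ee_rot: [-0.0, 0.821, -0.571, 0.0]
force: [-0.1, -1.7, 5.0]
grip_width: 0.15
```

```bash
python3 - <<'E'
from h import *
s,r=st();print(np.degrees(np.arctan2(r[1,0],r[0,0])))
E
```

```text
t 17.6 p [ 567.3 -111.3   92. ] F [-0.1 -1.7  5. ] M [-0.2  -0.08 -0.01] g 12.8 x [ 0.347 -0.938  0.   ] y [-0.938 -0.347 -0.001] z [ 0.001 -0.    -1.   ] j [-0.4   0.57  1.5   0.    1.07  2.39]
-69.67846922008903
```

move_arm(deltas=[[0,0,-0.03,0,0,0],[0,0,-0.03,0,0,0],[0,0,-0.02,0,0,0],[0,0,0,0,0,0],[0,0,0,0,0,0],[0,0,0,0,0,0],[0,0,0,0,0,0],[0,0,0,0,0,0],[0,0,0,0,0,0],[0,0,0,0,0,0]])

```text
time_s: 18.6
eef_pos: [567.1, -111.3, 92.5]
ee_rot: [-0.0, 0.821, -0.571, 0.0]
force: [5.8, -0.5, -0.7]
grip_width: 0.146
```

```bash
python3 - <<'E'
from h import *
s,r=st();print(np.degrees(np.arctan2(r[1,0],r[0,0])))
E
```

```text
t 18.6 p [ 567.1 -111.3   92.5] F [ 5.8 -0.5 -0.7] M [-0.17 -0.95 -0.04] g 12.5 x [ 0.347 -0.938  0.   ] y [-0.938 -0.347 -0.   ] z [ 0. -0. -1.] j [-0.4   0.57  1.5   0.    1.07  2.39]
-69.67832481345555
```

The force dropped from +5 to -0.7 N right at the expected locked height (92.4), so the catch is holding. I'll release.

move_arm(deltas=[[0,0,0,0,0,0],[0,0,0,0,0,0],[0,0,0,0,0,0],[0,0,0,0,0,0],[0,0,0,0,0,0],[0,0,0,0,0,0],[0,0,0,0,0,0],[0,0,0,0,0,0],[0,0,0,0,0,0],[0,0,0,0,0,0]], grip=5.0)

```text
time_s: 19.6
eef_pos: [567.0, -111.3, 92.6]
ee_rot: [-0.0, 0.821, -0.571, -0.0]
force: [-0.8, -0.1, 0.1]
grip_width: 0.585
```

move_arm(deltas=[[0,0,-0.5,0,0,0],[0,0,-1,0,0,0],[0,0,-1.5,0,0,0],[0,0,-2,0,0,0],[0,0,-2,0,0,0],[0,0,-2,0,0,0],[0,0,-2,0,0,0],[0,0,-1,0,0,0],[0,0,0,0,0,0],[0,0,0,0,0,0]])

```text
time_s: 20.6
eef_pos: [566.8, -111.2, 212.0]
ee_rot: [0.0, 0.821, -0.571, -0.0]
force: [-0.9, -0.7, -0.2]
grip_width: 0.586
```

```bash
python3 - <<'E'
from h import *
s,r=st()
S=eyes.capture("scene");im=S[190:290,180:310]
cv2.imwrite("pics/s9.png",cv2.resize(im,None,fx=6,fy=6,interpolation=cv2.INTER_CUBIC))
P=eyes.camera_params("wrist");w=eyes.capture("wrist");cv2.imwrite("pics/w9.png",w)
import pickle;pickle.dump((P,s),open("w9.pkl","wb"))
# apparent flange diameter and predicted extents in the scene view per height
h=cv2.cvtColor(S,cv2.COLOR_BGR2HSV);m=cv2.inRange(h,(4,150,50),(16,255,255));m[:,:200]=0;m[:,290:]=0;m[:190]=0;m[280:]=0
ys,xs=np.nonzero(m);print("orange ext",xs.min(),xs.max(),ys.min(),ys.max())
a=np.linspace(0,2*np.pi,73)
for gap in (0,3,6.5,9,14):
    pr=np.array([proj("scene",(567.4+31*np.cos(t),-111+31*np.sin(t),74+gap)) for t in a]);print(gap,pr.min(0).round(1),pr.max(0).round(1))
E
```

```text
t 20.6 p [ 566.8 -111.2  212. ] F [-0.9 -0.7 -0.2] M [-0.    0.02  0.  ] g 50.0 x [ 0.347 -0.938 -0.001] y [-0.938 -0.347  0.001] z [-0.001  0.    -1.   ] j [-0.4   0.44  1.36  0.    1.34  2.39]
orange ext 220 253 202 232
0 [219.9 216.4] [254.1 237.2]
3 [219.7 215.1] [254.  235.8]
6.5 [219.5 213.6] [253.9 234.3]
9 [219.3 212.5] [253.8 233.2]
14 [219.  210.4] [253.6 231. ]
```

View pics/s9.png

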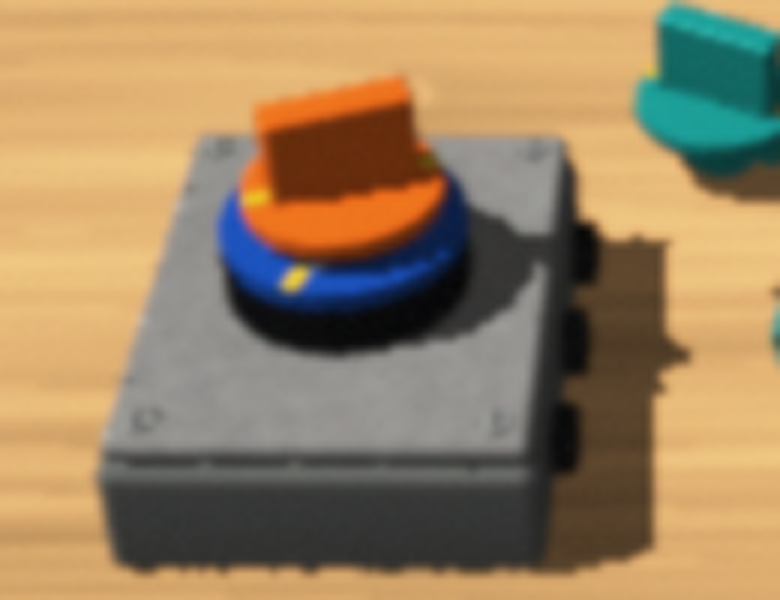

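View pics/w9.png

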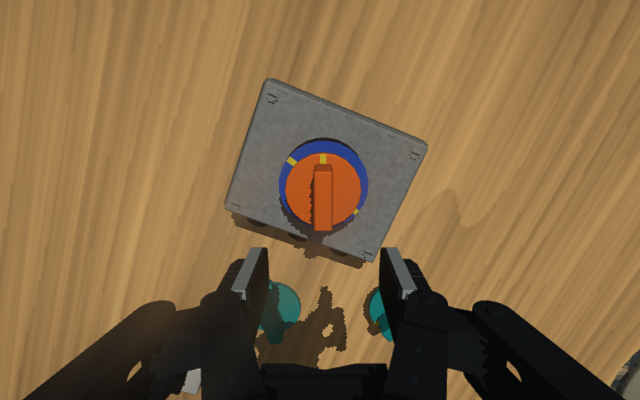

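The cap sits level at about 50° from the slot stripe. Its flange is about 6.5 mm above the collar (an unlocked one would stand at 14 mm), and the gripper is clear. I'll do one check that the neighbours haven't moved, then hand in.

```bash
python3 - <<'E'
from h import *
T=eyes.capture("scene");A=cv2.imread("pics/scene0.png")
def c(I):
    h=cv2.cvtColor(I,cv2.COLOR_BGR2HSV);o=[]
    for lo,hi in [((82,120,50),(95,255,255)),((50,150,40),(75,255,255))]:
        m=cv2.inRange(h,lo,hi);m[:150]=0;n,l,S,C=cv2.connectedComponentsWithStats(m)
        o+=[C[i].round(1).tolist() for i in range(1,n) if S[i,4]>60]
    return o
print(c(A));print(c(T))
d=cv2.absdiff(A,T).max(2);print("can",d[150:200,422:452].mean(),"breaker",d[245:292,360:392].mean())
h=cv2.cvtColor(T,cv2.COLOR_BGR2HSV);m=cv2.inRange(h,(4,150,50),(16,255,255));m[:,:200]=0;m[:,290:]=0;m[:190]=0;m[280:]=0
ys,xs=np.nonzero(m);print("orange ext",xs.min(),xs.max(),ys.min(),ys.max())
st();print(order.finish_job())
E
```

```text
[[368.6, 185.3], [299.2, 205.0], [401.1, 207.7], [325.2, 243.9], [443.9, 245.7]]
[[368.7, 185.8], [299.2, 205.0], [401.3, 207.6], [325.3, 243.9], [443.9, 245.7]]
can 56.11333333333334 breaker 17.81382978723404
orange ext 220 253 202 232
t 20.75 p [ 566.7 -111.2  211.6] F [0.8 0.4 0.1] M [ 0.06 -0.03 -0.04] g 50.1 x [ 0.347 -0.938 -0.001] y [-0.938 -0.347  0.001] z [-0.002  0.001 -1.   ] j [-0.4   0.44  1.36  0.    1.34  2.39]
the job is handed in; nothing more can be done
None
```

The orange cap is in the port and locked, and I handed the job in at about 20.8 s of the 67 s allowed.

- **Insertion:** I found the slots at about -19° to the box's x axis and set the lugs into them. The press went to about 12 mm with about 7 N at the most.
- **Turn and catch:** I turned the cap 50.5° clockwise with almost no torque. On easing up, the push dropped from +5 N to about -0.7 N at the expected locked height.
- **After release:** the flange stayed at roughly the locked height of 6.5 mm above the collar, not the 14 mm of an unlocked cap. The picture scale only gives this to within 2–3 mm. It had not moved when I handed in, and the gripper was about 12 cm up, touching nothing.

**Other things on the bench:** the four turquoise look-alikes and the tape roll are where they were, within 0.5 pixel.

For the spray can and breaker I only compared raw pixels, and that check did not come out clean: the can area changed by a mean of 56 levels and the breaker area by 18. I put this down to the arm or its shadow being there, because the gripper never went near either one. I did not confirm it with a picture before handing in.

I did no tug test on the locked cap.

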